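# Index the photometer's sample slide to its next hole and hold it locked

## Task

An amber bottle stands in the way of the sample-cup block of the sliding section: stand it upright in the low white tray and let go of it. Then grip the black knob of the lock plunger on the section, pull it up out of its hole, slide the section one hole along the rail towards the upright end plate, and let the pin go fully down into that next hole. Finish while still gripping the knob, holding the pin fully engaged; leave everything else on the bench where it is.

Things in the scene. Friction and masses are not known exactly. Their poses are not given: they have to be found in the camera images.
- rail: Fixed aluminium hole rail of the sample slide, 25 mm wide, 220 mm long, top 35 mm above the bench, on two dark feet. Origin on the bench below the hole in which the pin starts. Its y axis runs along the rail towards the dark upright end plate (48 mm high, at y = +134 mm); its x axis is level, across the rail. Four holes (13 x 11 mm) in its top at y = -40, 0, +40 and +80 mm: 40 mm apart.
- next_hole (a point): The mouth of the next hole (at y = +40 mm of the rail), in the rail's top face, 35 mm above the bench; axes as the rail's.
- section (a joint): Travel (m) of the grey sliding section along the rail's y axis: 0 at the start hole, 0.040 at the next hole, positive towards the end plate, stops at -0.042 and 0.085. It slides with about 2 N of friction once the pin is out. The section is 50 mm long and 44 mm wide, its top 43 mm above the bench; a white sample-cup block (100 mm across the rail, 60 mm along it, top 44 mm above the bench) is fixed on it and lies on the rail's -x side, from x = -21 to -121 mm.
- plunger (a joint): Lift (m) of the spring-loaded lock plunger: 0 = pin fully down in a hole, 0.016 = upper stop. The pin (9 mm thick, round tip) reaches 10 mm into the rail, so it must be lifted more than 0.010 to slide, and has 1 mm of play in the hole. The spring pushes it down with 4.5 N at 0 and 7 N at the upper stop; between holes the tip rides on the rail's top.
- knob_center (a point): Centre of the upright black cylindrical knob on top of the lock plunger: 26 mm diameter, 28 mm high, its underside 19 mm above the section's top when the pin is down (its centre then 76 mm above the bench). A steel collar 19 mm thick stands below it, 12 mm high. It moves with the section and the plunger. Axes as the rail's.
- knob: The same black knob; origin at the centre of its underside.
- bottle_center (a point): Centre, half-way up, of the amber glass bottle that stands on the bench just beside the sample-cup block, on the end-plate side: 48 mm diameter, 130 mm high, straight-sided around its middle, black cap, about 250 g (varies). z axis up along the bottle.
- bottle: The same amber bottle; origin at the centre of its underside.
- tray_in (a point): Centre of the inner floor of the empty low white tray (fixed): 130 x 130 mm outside, 22 mm high, walls and floor 5 mm thick; axes along its sides, z up.
- beaker: Bystander: glass beaker, 60 mm wide, 70 mm high; origin under its centre.
- jar: Bystander: glass jar with white lid, 52 mm wide, 60 mm high; origin under its centre.
- bottle_b: Bystander: amber bottle like the first one but beyond the rail, far from the sample-cup block; origin under its centre.
- bottle_c: Bystander: clear glass bottle, 60 mm wide, 140 mm high; origin under its centre.
- dish: Bystander: closed flat round culture dish, 60 mm wide, 17 mm high, between robot and slide on the left; origin under its centre.
- stirrer: Bystander: cream stirrer 130 x 130 mm, 51 mm high, fixed, on the side of the bench opposite the tray; origin under its centre.
Not all that is in view belongs to the job. Leave any purple or yellow look-alike of the bottle alone.

How it is judged (in metres and radians):
On the way, in this order (a step that is already met when the one before it is completed fails the run):
1. the amber bottle stands upright in the tray, let go (x of bottle_center in the frame of tray_in between -0.042 and 0.042 m and y of bottle_center in the frame of tray_in between -0.042 and 0.042 m and z of bottle_center in the frame of tray_in between 0.06 and 0.07 m and angle between bottle_center's own z axis and vertical below 0.12 rad and contact force between the fingers and bottle below 0.2 N), for 0.2 s.
2. the plunger is pulled out of its first hole (value of joint plunger above 0.009 m and value of joint section between -0.012 and 0.012 m and contact force between the fingers and knob above 1 N), for 0.05 s.
At the end, for the whole second after the job is handed in: The bottle stands upright (7 degrees) and untouched on the tray's floor, within 42 mm of its centre along each side; the section rests at the next hole (within 3 mm), the plunger is within 2 mm of fully down, and the fingers still grip the knob with more than 2 N (x of bottle_center in the frame of tray_in between -0.042 and 0.042 m and y of bottle_center in the frame of tray_in between -0.042 and 0.042 m and z of bottle_center in the frame of tray_in between 0.06 and 0.07 m and angle between bottle_center's own z axis and vertical below 0.12 rad and value of joint section between 0.037 and 0.043 m and value of joint plunger below 0.002 m and velocity of joint section between -0.01 and 0.01 m/s and contact force between the fingers and knob above 2 N and contact force between the arm and bottle below 0.2 N); the arm keeps its last pose, push and grip.
It fails at once if the amber bottle is tipped over (angle between bottle_center's own z axis and vertical above 0.6 rad).
It fails at once if a bystander is pushed more than 25 mm from its place (distance of any of beaker, jar, bottle_b, bottle_c, dish from where it was at the start of the episode above 0.025 m).
It also fails if it takes over 58 s, if anything falls off the work surface, if the arm or the gripper's body presses on something with over 40 N, if the wrist force passes 120 N, or if a joint passes its speed limit or range.

## Robot

A 6-joint arm with a two-finger parallel gripper is mounted at the origin on the work surface. World frame = base frame: x ahead of the robot, y to its left, z up, the work surface at z = 0. Lengths are in m, angles in degrees, forces in N, time in s.
With the tool pointing down it reaches from about 0.35 to 0.875 m from the base axis. Payload 4.2 kg.
Tool frame: the origin (TCP) lies where the fingers leave the gripper's body, on its centre line; the fingertips stand 70 mm ahead of it and the grasp point (between the pads) lies 51 mm ahead of it; z points along the fingers, y is the direction in which the jaws open and shut (so a half turn about z gives the same grasp; the last joint's range is limited). The gripper opens to 87 mm and grips with 3 to 60 N. Pads are 19 mm wide; open, the fingers measure 117 mm over their backs; the gripper's body (75 mm by 190 mm) begins 51 mm behind the grasp point.
Start: joints at [-51.073, 22.042, 0.453, 0, -68.411, -14.817], TCP at [0.255, -0.57, 0.292] pointing down, gripper open.
Joint ranges: [-179.83, 179.83], [-69.29, 118.12], [-61.27, 80.66], [-181.25, 117.63], [-171.15, -9.14], [-177.46, 177.46]. Speed limits (degrees/s): [159.86, 159.86, 180, 180, 180, 180].

## Interface

Orientations are given as a 3x3 rotation matrix whose columns are the frame's x, y, z axes.
In Python, from station import sense, capture, camera_model, finish_job gives the robot as it stands.
- The arm moves only by the shell command python3 -m inch 'ROWS'. ROWS is JSON, a list of rows, each an object with "hand": the closure, from 0 (fully open) to 1 (shut); "slide": the shift along the world's x, y, z in cm, a list of three; "yaw": the turn about the world's z in rad. A call has 1 to 10 rows; each row is the pose to reach, as a shift and turn from the pose commanded when the call began; what a row does not reach only later rows make up. A row lasts 1/8 s, in which the tool goes at most 62.5 mm and 10.7 degrees, less where a joint would pass 70% of its speed; a pose out of reach is approached as far as the arm can. A call with a gripper value outside its range is refused whole. The fingers move at their own pace and stop on an object; the grip force is fixed at half the most. Time passes only in rows, so rows that repeat a pose let the fingers close. It gives the time, the measured TCP pose, the force and the opening at its end, in the units of the state.
- sense(): the state, without advancing time (a new reading comes with each control period).
- capture(name): name is "scene" or "top"; returns the picture (420x560x3 uint8, blue, green, red); there is no depth.
- camera_model(name): a dict with "mtx" (3x3 intrinsics, pixels), "xyz" and "orientation" of the camera in the world. Camera axes: x right, y up, looking along -z (the intrinsics and any distortion apply to the point x, -y, -z); pixel columns grow to the right and rows downward; lengths in m; the calibration is good to about 2 mm. A picture is of the moment at which its call begins. camera_model takes no time and is no camera call.
- finish_job(): hands the job in, once; it reports no verdict.
The state is a dict: "time_s": time; "joints": joint angles; "joint_velocities": joint speeds; "effort": joint torques, N m; "tcp_pos": TCP position; "ee_rot": TCP orientation; "wrist_force": force on the tool from outside, world axes, zero at the start; "moment": the same for the moment, N m; "gripper_width": opening from 0.0 (shut) to 1.0 (fully open).
Only numpy, scipy, OpenCV 4.12 (cv2) and the standard library are available. Lean on these libraries where they do the work, as an engineer would, in place of code of your own. Each camera call takes 0.05 s, during which the arm holds its last target. There are 200 camera calls.

## Working session

There is one attempt and no reset: what is moved stays moved. The work goes in short steps, Python scripts to look and compute and a shell command to move; the robot and the scene stay as the last step left them, time stands still between calls to the robot, and variables do not carry over. Pictures are saved under pics/ and viewed, about 8 in all and at most 12, crops included, and the job is handed in when it is done.

```bash
mkdir -p pics; python3 - <<'E'
from station import *
import cv2
for n in("scene","top"):
    cv2.imwrite(f"pics/{n}0.png",capture(n)); print(n,camera_model(n))
print(sense())
E
```

```text
scene {'mtx': array([[395.27069672,   0.        , 285.35897878],
       [  0.        , 395.27069672, 205.79587691],
       [  0.        ,   0.        ,   1.        ]]), 'xyz': array([ 1.23016593, -0.17959811,  0.58002311]), 'orientation': array([[ 0.24087241, -0.59503251,  0.76675733],
       [ 0.97053995,  0.1430194 , -0.19390113],
       [ 0.0057163 ,  0.79087405,  0.61195225]])}
top {'mtx': array([[379.89902062,   0.        , 281.99541387],
       [  0.        , 379.89902062, 206.0330561 ],
       [  0.        ,   0.        ,   1.        ]]), 'xyz': array([0.49614737, 0.00431747, 1.03721421]), 'orientation': array([[-2.24020786e-02,  9.97471860e-01, -6.74391301e-02],
       [-9.99747222e-01, -2.24797224e-02, -3.92570548e-04],
       [-1.90759100e-03,  6.74132885e-02,  9.97723313e-01]])}
{'time_s': 0.1, 'joints': array([-5.10737371e+01,  2.20855358e+01,  3.87604934e-01, -2.67998210e-02,
       -6.84102222e+01, -1.48172528e+01]), 'joint_velocities': array([ 0.11003399, -0.12137471,  0.07128047,  0.02509887, -0.07374135,
       -0.01131472]), 'effort': array([-4.03486702e-04, -3.91690993e+01,  1.87934715e+01,  4.23190489e+00,
        1.34380392e-02, -6.86636122e-05]), 'tcp_pos': array([ 0.25516504, -0.57009827,  0.29127363]), 'ee_rot': array([[-9.12840384e-01, -4.08315705e-01, -8.47652815e-04],
       [-4.08316580e-01,  9.12838724e-01,  1.74173277e-03],
       [ 6.25934699e-05,  1.93603471e-03, -9.99998124e-01]]), 'wrist_force': array([0.29571231, 0.24727636, 0.26266432]), 'moment': array([-0.0120777 ,  0.01612387, -0.01222943]), 'gripper_width': 0.9981594684195136}
```

View pics/scene0.png

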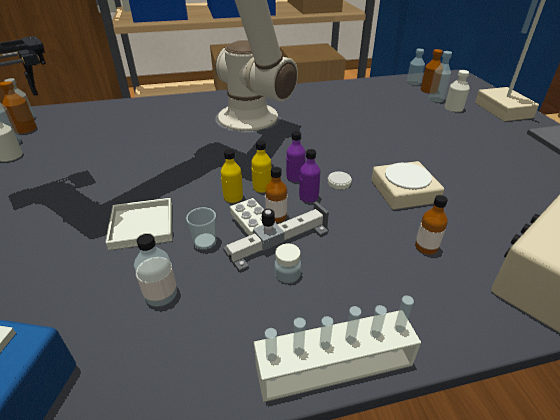

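View pics/top0.png

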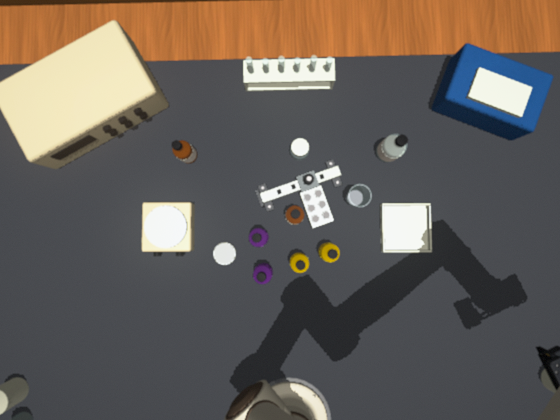

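The scene view shows the tray on the left, the slide in the middle with the bottle beside the cup block, and yellow and purple look-alikes nearby. In the top view the bottle cap is near (294,214), the knob near (308,180), the tray near (407,228) and the beaker at (359,196). I'll enlarge the top view.

```bash
python3 - <<'E'
import cv2
t=cv2.imread("pics/top0.png")[135:285,235:435]
cv2.imwrite("pics/topc.png",cv2.resize(t,None,fx=4,fy=4,interpolation=cv2.INTER_CUBIC))
t=cv2.imread("pics/scene0.png")[130:280,180:380]
cv2.imwrite("pics/scc.png",cv2.resize(t,None,fx=4,fy=4,interpolation=cv2.INTER_CUBIC))
E
cat > h.py <<'E'
import numpy as np, cv2
from station import camera_model
def ray(n,u,v):
    c=camera_model(n);K=c['mtx']
    d=np.array([(u-K[0,2])/K[0,0],-(v-K[1,2])/K[1,1],-1]); return np.array(c['xyz']),c['orientation']@d
def atz(n,u,v,z):
    o,d=ray(n,u,v); return o+d*(z-o[2])/d[2]
def proj(n,p):
    c=camera_model(n); q=c['orientation'].T@(np.array(p)-c['xyz']); q=c['mtx']@np.array([q[0],-q[1],-q[2]]); return q[:2]/q[2]
def tri(a,b):
    A=0;B=0
    for n,u,v in(a,b):
        o,d=ray(n,u,v);d=d/np.linalg.norm(d);P=np.eye(3)-np.outer(d,d);A=A+P;B=B+P@o
    return np.linalg.solve(A,B)
E
```

```text
(no output)
```

View pics/topc.png

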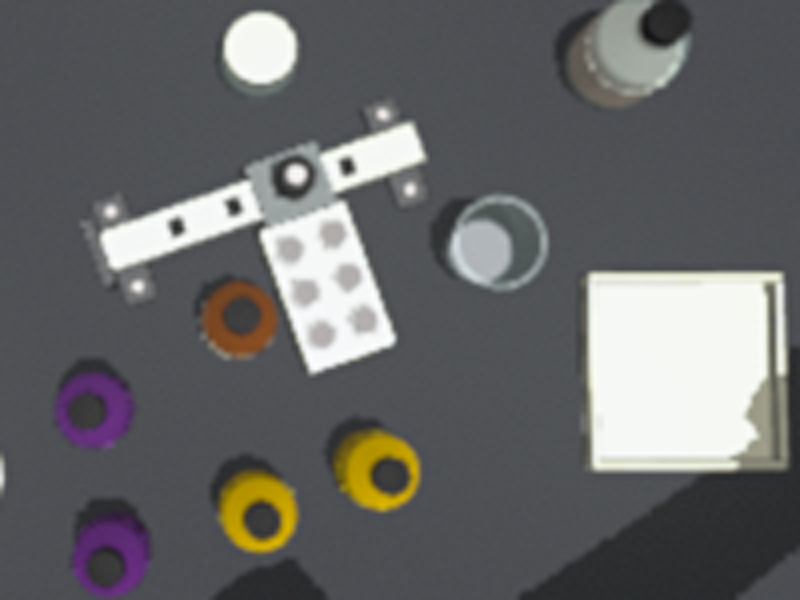

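View pics/scc.png

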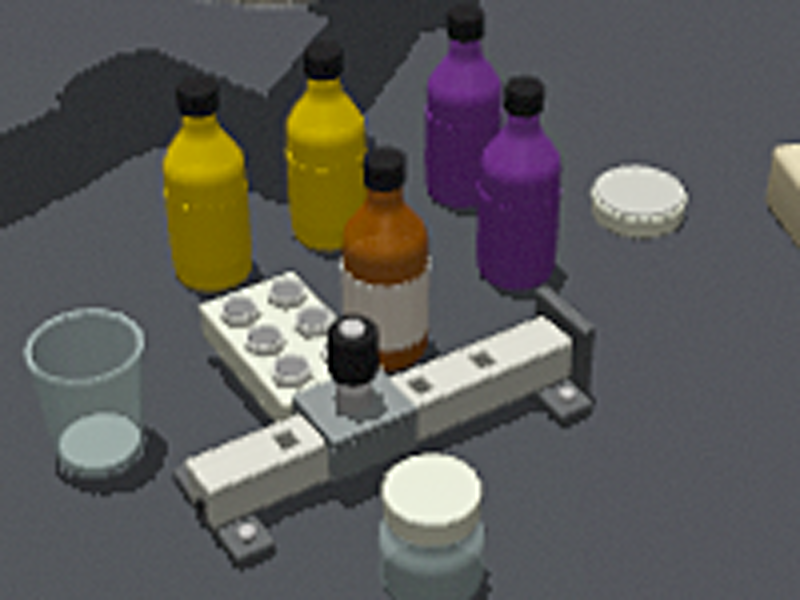

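The crops show the bottle cap at (241,315), the knob top at (296,176), the rail holes at (347,166), (233,207) and (177,226), and the tray corners, all in top-crop pixels. In the scene crop the cap is at (385,165) and the knob top at (353,328).

```bash
python3 - <<'E'
from h import *
np.set_printoptions(precision=4,suppress=True)
T=lambda u,v:("top",(u+.5)/4-.5+235,(v+.5)/4-.5+135)
S=lambda u,v:("scene",(u+.5)/4-.5+180,(v+.5)/4-.5+130)
h=[atz(*T(*p),.035) for p in((347,166),(233,207),(177,226))]
hs=[atz(*S(*p),.035) for p in((287,440),(419,384),(483,359))]
print("holes top",*h,"scene",*hs)
for H in(h,hs):
    y=(H[2]-H[0])[:2];print(np.linalg.norm(y)/.12,np.degrees(np.arctan2(y[1],y[0])),"origin",(sum(H)/3)[:2]-y/np.linalg.norm(y)*.08/3)
print("cap top z.13",atz(*T(241,315),.13),"scene cap top",atz(*S(385,157),.13))
print("bottle tri",tri(T(241,315),S(385,157)))
print("knob",atz(*T(296,177),.09),atz(*S(353,350),.076))
tr=[atz(*T(*p),.022)for p in((588,272),(783,272),(788,468),(590,468))];print("tray",sum(tr)/4,np.linalg.norm(tr[1]-tr[0]),np.linalg.norm(tr[2]-tr[1]),tr[1]-tr[0])
for n,p,z in(("beaker",(503,242),.07),("jar",(260,47),.06),("Y1",(389,476),.13),("Y2",(262,521),.13),("P1",(88,410),.13),("P2",(106,566),.13),("clear",(665,22),.14)):print(n,atz(*T(*p),z))
E
```

```text
holes top [ 0.6412 -0.1017  0.035 ] [ 0.6155 -0.0253  0.035 ] [0.6037 0.0121 0.035 ] scene [ 0.6399 -0.1009  0.035 ] [ 0.6133 -0.0254  0.035 ] [0.6013 0.0131 0.035 ]
0.998513354711951 108.23807820764672 origin [ 0.6285 -0.0636]
1.0027378375813796 108.71920277905325 origin [ 0.6268 -0.063 ]
cap top z.13 [ 0.5392 -0.0257  0.13  ] scene cap top [ 0.5377 -0.0258  0.13  ]
bottle tri [ 0.5391 -0.0259  0.1308]
knob [ 0.627  -0.0637  0.09  ] [ 0.6265 -0.063   0.076 ]
tray [ 0.5012 -0.3258  0.022 ] 0.13048960106214502 0.13046568901133498 [-0.0029 -0.1305  0.    ]
beaker [ 0.5849 -0.1962  0.07  ]
jar [ 0.7169 -0.0447  0.06  ]
Y1 [ 0.4416 -0.1111  0.13  ]
Y2 [ 0.4169 -0.0351  0.13  ]
P1 [0.4847 0.0667 0.13  ]
P2 [0.3925 0.0577 0.13  ]
clear [ 0.7085 -0.2834  0.14  ]
```

```bash
python3 -m inch '[{"hand":0,"slide":[6,11,0],"yaw":-0.02},{"hand":0,"slide":[11,21,0],"yaw":-0.04},{"hand":0,"slide":[16,31,0],"yaw":-0.06},{"hand":0,"slide":[20,39,0],"yaw":-0.08},{"hand":0,"slide":[24,46,0],"yaw":-0.096},{"hand":0,"slide":[27,51,0],"yaw":-0.096},{"hand":0,"slide":[28.35,54.4,0],"yaw":-0.096},{"hand":0,"slide":[28.35,54.4,0],"yaw":-0.096},{"hand":0,"slide":[28.35,54.4,0],"yaw":-0.096},{"hand":0,"slide":[28.35,54.4,0],"yaw":-0.096}]'
```

```text
time_s: 1.35
tcp_pos: [0.5394, -0.0241, 0.2919]
ee_rot: [[-0.947, -0.32, -0.0], [-0.32, 0.947, 0.0], [0.0, 0.0, -1.0]]
wrist_force: [1.1, -1.0, -0.6]
gripper_width: 1.0
```

```bash
python3 -m inch '[{"hand":0,"slide":[0,0,-4],"yaw":0},{"hand":0,"slide":[0,0,-8],"yaw":0},{"hand":0,"slide":[0,0,-11.5],"yaw":0},{"hand":0,"slide":[0,0,-14],"yaw":0},{"hand":0,"slide":[0,0,-15.7],"yaw":0},{"hand":0,"slide":[0,0,-15.7],"yaw":0},{"hand":0,"slide":[0,0,-15.7],"yaw":0}]'; python3 - <<'E'
from station import *
import cv2
t=capture("scene")[130:280,180:380]
cv2.imwrite("pics/a.png",cv2.resize(t,None,fx=4,fy=4,interpolation=cv2.INTER_CUBIC))
E
```

```text
time_s: 2.22
tcp_pos: [0.5392, -0.0264, 0.1358]
ee_rot: [[-0.948, -0.319, 0.001], [-0.319, 0.948, 0.0], [-0.001, -0.0, -1.0]]
wrist_force: [-0.2, -0.6, 0.3]
gripper_width: 1.004
```

View pics/a.png

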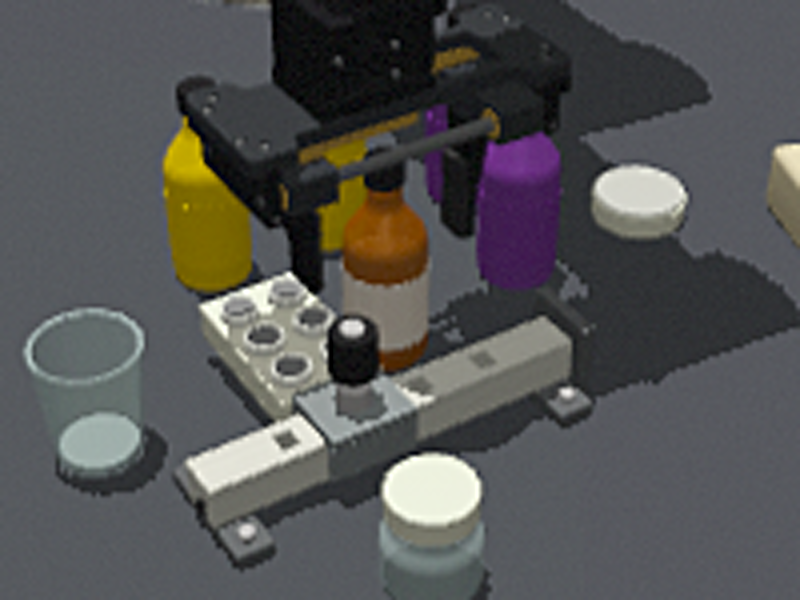

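The bottle sits centred between the open fingers and nothing else is touched. Next I close, then lift.

```bash
python3 -m inch '[{"hand":0,"slide":[0,0,-0.2],"yaw":0},{"hand":1,"slide":[0,0,-0.2],"yaw":0},{"hand":1,"slide":[0,0,-0.2],"yaw":0},{"hand":1,"slide":[0,0,-0.2],"yaw":0},{"hand":1,"slide":[0,0,-0.2],"yaw":0},{"hand":1,"slide":[0,0,-0.2],"yaw":0},{"hand":1,"slide":[0,0,-0.2],"yaw":0},{"hand":1,"slide":[0,0,-0.2],"yaw":0}]'
```

```text
time_s: 3.28
tcp_pos: [0.5388, -0.0264, 0.1332]
ee_rot: [[-0.948, -0.319, -0.0], [-0.319, 0.948, 0.0], [0.0, 0.0, -1.0]]
wrist_force: [-0.2, 1.0, -0.6]
gripper_width: 0.54
```

```bash
python3 -m inch '[{"hand":1,"slide":[0,0,0.5],"yaw":0},{"hand":1,"slide":[0,0,1.5],"yaw":0},{"hand":1,"slide":[0,0,3],"yaw":0},{"hand":1,"slide":[0,0,5],"yaw":0},{"hand":1,"slide":[0,0,7],"yaw":0},{"hand":1,"slide":[0,0,9],"yaw":0},{"hand":1,"slide":[0,0,10],"yaw":0},{"hand":1,"slide":[0,0,10],"yaw":0}]'
python3 - <<'E'
from station import *
import cv2
t=capture("scene")[90:280,130:380]
cv2.imwrite("pics/b.png",cv2.resize(t,None,fx=3,fy=3,interpolation=cv2.INTER_CUBIC))
E
```

```text
time_s: 4.28
tcp_pos: [0.539, -0.0264, 0.2342]
ee_rot: [[-0.948, -0.319, 0.002], [-0.319, 0.948, 0.001], [-0.002, -0.0, -1.0]]
wrist_force: [-0.6, 0.1, -2.2]
gripper_width: 0.542
```

View pics/b.png

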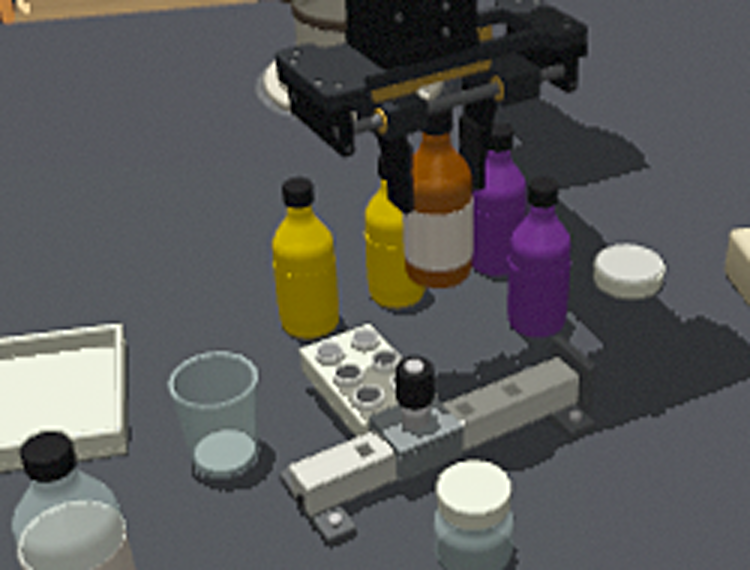

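The bottle is lifted and held upright. Now I carry it to the tray.

```bash
python3 -m inch '[{"hand":1,"slide":[-0.2,-1.5,0],"yaw":0},{"hand":1,"slide":[-0.6,-5,0],"yaw":0},{"hand":1,"slide":[-1.2,-9.5,0],"yaw":0},{"hand":1,"slide":[-1.8,-14,0],"yaw":0},{"hand":1,"slide":[-2.4,-18.5,0],"yaw":0},{"hand":1,"slide":[-2.9,-23,0],"yaw":0},{"hand":1,"slide":[-3.4,-27,0],"yaw":0},{"hand":1,"slide":[-3.7,-29,0],"yaw":0},{"hand":1,"slide":[-3.8,-30,0],"yaw":0},{"hand":1,"slide":[-3.8,-30,0],"yaw":0}]'
python3 -m inch '[{"hand":1,"slide":[0,0,-1.5],"yaw":0},{"hand":1,"slide":[0,0,-4],"yaw":0},{"hand":1,"slide":[0,0,-6],"yaw":0},{"hand":1,"slide":[0,0,-7.5],"yaw":0},{"hand":1,"slide":[0,0,-8.5],"yaw":0},{"hand":1,"slide":[0,0,-9],"yaw":0},{"hand":1,"slide":[0,0,-9.2],"yaw":0},{"hand":1,"slide":[0,0,-9.3],"yaw":0},{"hand":1,"slide":[0,0,-9.3],"yaw":0}]'
```

```text
time_s: 5.58
tcp_pos: [0.5007, -0.3264, 0.2328]
ee_rot: [[-0.948, -0.319, -0.001], [-0.319, 0.948, 0.001], [0.001, 0.001, -1.0]]
wrist_force: [-0.2, -0.1, -3.3]
gripper_width: 0.538
time_s: 6.7
tcp_pos: [0.501, -0.3266, 0.1407]
ee_rot: [[-0.948, -0.319, 0.001], [-0.319, 0.948, -0.0], [-0.001, -0.001, -1.0]]
wrist_force: [-0.4, 0.6, -1.8]
gripper_width: 0.542
```

```bash
python3 -m inch '[{"hand":1,"slide":[0,0,-0.1],"yaw":0},{"hand":1,"slide":[0,0,-0.15],"yaw":0},{"hand":1,"slide":[0,0,-0.2],"yaw":0},{"hand":1,"slide":[0,0,-0.25],"yaw":0},{"hand":1,"slide":[0,0,-0.25],"yaw":0}]'
```

```text
time_s: 7.32
tcp_pos: [0.5009, -0.3264, 0.1382]
ee_rot: [[-0.948, -0.319, 0.0], [-0.319, 0.948, -0.0], [-0.0, -0.0, -1.0]]
wrist_force: [-1.0, 1.0, 1.1]
gripper_width: 0.543
```

```bash
python3 -m inch '[{"hand":0.35,"slide":[0,0,0],"yaw":0},{"hand":0.2,"slide":[0,0,0],"yaw":0},{"hand":0,"slide":[0,0,0],"yaw":0},{"hand":0,"slide":[0,0,0],"yaw":0},{"hand":0,"slide":[0,0,0],"yaw":0},{"hand":0,"slide":[0,0,3],"yaw":0},{"hand":0,"slide":[0,0,8],"yaw":0},{"hand":0,"slide":[0,0,12],"yaw":0},{"hand":0,"slide":[0,0,14],"yaw":0},{"hand":0,"slide":[0,0,14],"yaw":0}]'
```

```text
time_s: 8.57
tcp_pos: [0.5014, -0.3267, 0.2796]
ee_rot: [[-0.948, -0.319, 0.004], [-0.319, 0.948, -0.001], [-0.003, -0.003, -1.0]]
wrist_force: [-0.4, 0.7, -0.3]
gripper_width: 0.998
```

```bash
python3 -m inch '[{"hand":0,"slide":[2,4,0],"yaw":0},{"hand":0,"slide":[4.5,9.5,0],"yaw":0},{"hand":0,"slide":[7,15,0],"yaw":0},{"hand":0,"slide":[9.5,20,0],"yaw":0},{"hand":0,"slide":[11.5,24,0],"yaw":0},{"hand":0,"slide":[12.6,26.3,0],"yaw":0},{"hand":0,"slide":[12.6,26.3,0],"yaw":0},{"hand":0,"slide":[12.6,26.3,0],"yaw":0}]'
python3 -m inch '[{"hand":0,"slide":[0,0,-4],"yaw":0},{"hand":0,"slide":[0,0,-8],"yaw":0},{"hand":0,"slide":[0,0,-11],"yaw":0},{"hand":0,"slide":[0,0,-13],"yaw":0},{"hand":0,"slide":[0,0,-14.2],"yaw":0},{"hand":0,"slide":[0,0,-14.2],"yaw":0},{"hand":0,"slide":[0,0,-14.2],"yaw":0}]'
python3 - <<'E'
from station import *
import cv2
t=capture("scene")[100:290,100:350]
cv2.imwrite("pics/c.png",cv2.resize(t,None,fx=3,fy=3,interpolation=cv2.INTER_CUBIC))
E
```

```text
time_s: 9.57
tcp_pos: [0.6262, -0.0643, 0.2771]
ee_rot: [[-0.948, -0.318, -0.002], [-0.318, 0.948, -0.0], [0.002, 0.0, -1.0]]
wrist_force: [-0.3, -0.3, 0.6]
gripper_width: 0.999
time_s: 10.45
tcp_pos: [0.6273, -0.0638, 0.1369]
ee_rot: [[-0.948, -0.319, 0.002], [-0.319, 0.948, 0.0], [-0.002, -0.001, -1.0]]
wrist_force: [-0.7, 0.5, 0.5]
gripper_width: 1.002
```

View pics/c.png

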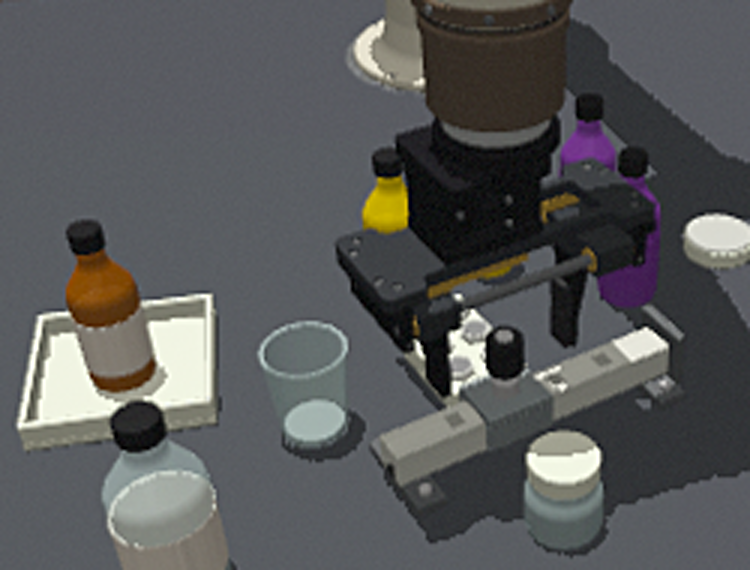

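The bottle stands in the tray; its slight lean matches the perspective of its neighbours. The knob is between the fingers. I'll descend 11 mm and grip.

```bash
python3 -m inch '[{"hand":0,"slide":[0,0,-0.6],"yaw":0},{"hand":0,"slide":[0,0,-1.1],"yaw":0},{"hand":1,"slide":[0,0,-1.1],"yaw":0},{"hand":1,"slide":[0,0,-1.1],"yaw":0},{"hand":1,"slide":[0,0,-1.1],"yaw":0},{"hand":1,"slide":[0,0,-1.1],"yaw":0},{"hand":1,"slide":[0,0,-1.1],"yaw":0},{"hand":1,"slide":[0,0,-1.1],"yaw":0},{"hand":1,"slide":[0,0,-1.1],"yaw":0},{"hand":1,"slide":[0,0,-1.1],"yaw":0}]'
```

```text
time_s: 11.75
tcp_pos: [0.6268, -0.0634, 0.1248]
ee_rot: [[-0.948, -0.319, 0.0], [-0.319, 0.948, 0.0], [-0.0, 0.0, -1.0]]
wrist_force: [-0.6, -0.1, -0.3]
gripper_width: 0.284
```

```bash
python3 -m inch '[{"hand":1,"slide":[0,0,0.3],"yaw":0},{"hand":1,"slide":[0,0,0.6],"yaw":0},{"hand":1,"slide":[0,0,0.9],"yaw":0},{"hand":1,"slide":[0,0,1.2],"yaw":0},{"hand":1,"slide":[0,0,1.4],"yaw":0},{"hand":1,"slide":[0,0,1.4],"yaw":0},{"hand":1,"slide":[0,0,1.4],"yaw":0},{"hand":1,"slide":[0,0,1.4],"yaw":0}]'
```

```text
time_s: 12.75
tcp_pos: [0.6267, -0.0634, 0.1386]
ee_rot: [[-0.948, -0.319, -0.0], [-0.319, 0.948, 0.0], [0.0, 0.0, -1.0]]
wrist_force: [2.2, -0.4, -6.9]
gripper_width: 0.289
```

The pull reads 6.9 N at 13.8 mm, which matches the spring. Now I slide 40 mm along the rail.

```bash
python3 -m inch '[{"hand":1,"slide":[-0.16,0.47,0],"yaw":0},{"hand":1,"slide":[-0.35,1.04,0],"yaw":0},{"hand":1,"slide":[-0.57,1.71,0],"yaw":0},{"hand":1,"slide":[-0.79,2.37,0],"yaw":0},{"hand":1,"slide":[-1.01,3.03,0],"yaw":0},{"hand":1,"slide":[-1.17,3.51,0],"yaw":0},{"hand":1,"slide":[-1.27,3.79,0],"yaw":0},{"hand":1,"slide":[-1.27,3.79,0],"yaw":0},{"hand":1,"slide":[-1.27,3.79,0],"yaw":0}]'
python3 -m inch '[{"hand":1,"slide":[0,0,-0.3],"yaw":0},{"hand":1,"slide":[0,0,-0.6],"yaw":0},{"hand":1,"slide":[0,0,-0.7],"yaw":0},{"hand":1,"slide":[0,0,-0.7],"yaw":0},{"hand":1,"slide":[0,0,-0.7],"yaw":0}]'
```

```text
time_s: 13.88
tcp_pos: [0.6139, -0.0251, 0.1386]
ee_rot: [[-0.948, -0.319, -0.0], [-0.319, 0.948, 0.001], [0.0, 0.001, -1.0]]
wrist_force: [1.8, 2.8, -7.8]
gripper_width: 0.288
time_s: 14.5
tcp_pos: [0.6141, -0.0256, 0.1318]
ee_rot: [[-0.948, -0.319, 0.0], [-0.319, 0.948, 0.0], [-0.0, 0.0, -1.0]]
wrist_force: [1.6, 3.0, -6.1]
gripper_width: 0.286
```

At about 7 mm lift the spring still pulls down, so the tip is already in the hole. I'll lower the rest of the way.

```bash
python3 -m inch '[{"hand":1,"slide":[0,0,-0.3],"yaw":0},{"hand":1,"slide":[0,0,-0.5],"yaw":0},{"hand":1,"slide":[0,0,-0.7],"yaw":0},{"hand":1,"slide":[0,0,-0.76],"yaw":0},{"hand":1,"slide":[0,0,-0.76],"yaw":0},{"hand":1,"slide":[0,0,-0.76],"yaw":0},{"hand":1,"slide":[0,0,-0.76],"yaw":0}]'
python3 - <<'E'
from station import *
import cv2
t=capture("scene")[100:290,100:350]
cv2.imwrite("pics/d.png",cv2.resize(t,None,fx=3,fy=3,interpolation=cv2.INTER_CUBIC))
print(sense()["wrist_force"])
t=capture("top")[135:285,235:435]
cv2.imwrite("pics/e.png",cv2.resize(t,None,fx=4,fy=4,interpolation=cv2.INTER_CUBIC))
E
```

```text
time_s: 15.38
tcp_pos: [0.6143, -0.0257, 0.1247]
ee_rot: [[-0.948, -0.319, 0.001], [-0.319, 0.948, -0.0], [-0.0, -0.0, -1.0]]
wrist_force: [-1.2, 1.6, 1.2]
gripper_width: 0.284
[-1.33819721  2.00327465  1.8305521 ]
```

View pics/d.png

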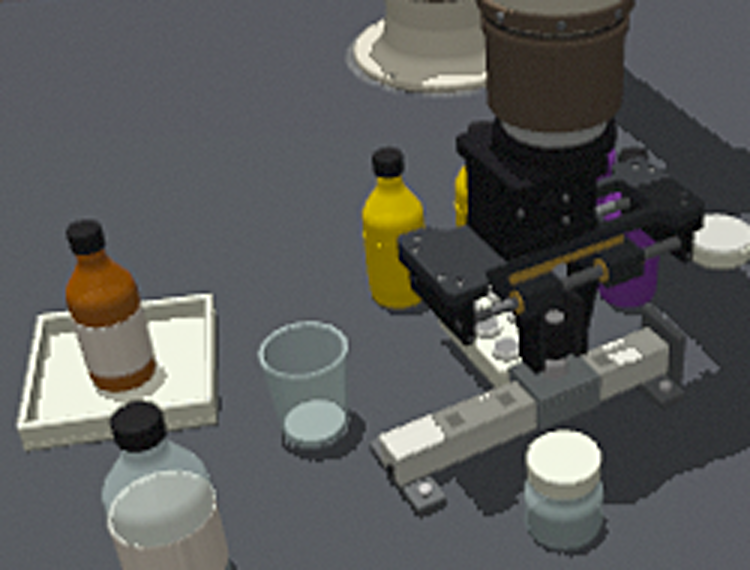

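View pics/e.png

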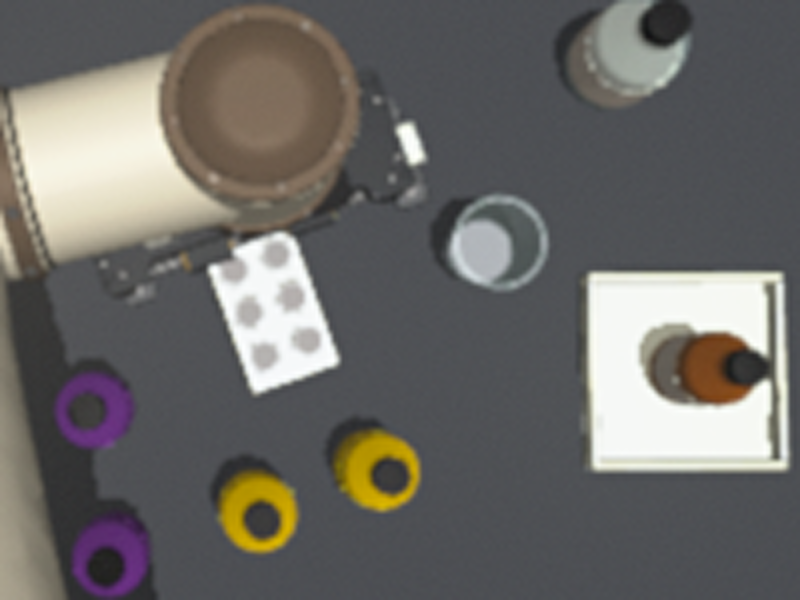

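Both pictures agree: the bottle stands in the tray, the section covers the next hole (two free holes are visible behind it), and nothing else moved. I'm handing in.

```bash
python3 -c "
from station import *
print(finish_job())"
```

```text
the job is handed in; nothing more can be done
None
```

I stood the amber bottle upright in the tray and let go of it. Then I gripped the knob, pulled the pin up about 13.8 mm, slid the section one hole towards the end plate and lowered the pin. I handed the job in at about 15.5 s, still gripping the knob; the hand-in gives no verdict.

Last checks, none failed or disagreed:
- **Section:** the hand had moved 39.8 mm along the rail, and the camera shows the start hole free again.
- **Pin:** the hand is back at its starting height (124.7 mm against 124.8 mm). The spring's downward pull on the gripper has gone, with a slight push down of 1–2 N in its place.
- **Grip:** the fingers are still closed on the knob, at the same width as when they first gripped it. I had no direct reading of the finger force.
- **Bottle and bystanders:** the bottle stands near the tray's centre, and the beaker, jar, clear bottle and look-alikes appear unmoved. The second amber bottle was outside the final close-up pictures, but the arm never went near it.

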